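Clear the beaker from under the leak tester's pump lever and pump it up

TASK

Someone left the steel beaker of yellow valves standing under the red pump lever of the leak tester, so the lever cannot go down. Lift it out, keeping it upright so that nothing spills, set it down (do not drop it) standing in the shallow blue tray and let go; then pump the lever three full strokes, each time all the way down to its stop and all the way back up, and leave it up, all without disturbing the bowls and the pot.

Things in the scene. Friction and masses are not known exactly. Their poses are not given: they have to be found in the camera images.
- pump: Bench leak tester, fixed. Origin on the bench below the lever's pivot; the lever runs along its -x, z up. Grey base plate x -60 to 200, y -65 to 65 mm; two dark posts 132 mm high at the pivot; pump barrel 42 mm thick, 75 mm high at x -40; behind, a clear chamber 125 mm high with yellow cap; black gauge on a brass pipe at x 45, y 48, to 203 mm high.
- pan (a point): Centre of the floor of the steel drip pan fixed under the lever, 4 mm above the bench, at x -185 mm of the pump. Pan 170 mm along the lever, 100 mm across, rim 14 mm above the bench and 4 mm thick all round.
- pump_lever_hinge (a point): The lever's pivot, 110 mm above the pump's origin; the hinge axis is the pump's y axis.
- pump_lever (a joint): Red pump lever, rad pressed down from rest: 0 = fully up (its free end rises, 0.42 rad above level), 0.6 = on its stop (0.18 rad below level). Straight bar from the pivot, 20 mm wide and thick, 250 mm long, then the black hand pad. Springs back up by itself; 4 to 12 N at the pad press it down.
- pad (a point): Centre of the top face of the black rubber hand pad at the lever's free end, moving with it: 280 mm from the pivot along the lever, 12 mm above its centre line. Pad 80 mm along the lever, 56 mm wide, 18 mm thick. About 235 mm above the bench with the lever up, 72 mm fully down.
- beaker: Round steel beaker filled to the brim with yellow valves, 50 mm diameter (52 at a band near the rim), 103 mm high (valves to 109), about 0.2 kg, standing in the drip pan under the lever. Origin at the centre of its underside, z up. The bar's underside is about 65 mm above it with the lever up.
- tray: Shallow blue square tray fixed to the bench, 150 x 150 mm outside, 14 mm high, walls and floor 4 mm. Origin at the centre of its underside, z up, x and y along its sides. To the left or the right of the pump.
- bowls: Bystander: stack of cream bowls, 112 mm diameter, 94 mm high, loose. Origin at the centre of its underside.
- steel_bowl: Bystander: steel bowl, 100 mm diameter, 40 mm high, loose. Origin at the centre of its underside.
- pot: Bystander: clear pot with yellow cap, 72 mm diameter, 75 mm high, loose. Origin at the centre of its underside.

How it is judged:
By the outcome, as a careful person would: the job done as asked, in the order asked, and still so for the second after the job is handed in, with the robot touching nothing.
It also fails if it takes over 69 s, if anything falls off the work surface, if the arm or the gripper's body presses on something with over 40 N, if the wrist force passes 120 N, or if a joint passes its speed limit or range.

ROBOT

A 7-joint arm with a two-finger parallel gripper is mounted at the origin on the work surface. World frame = base frame: x ahead of the robot, y to its left, z up, the work surface at z = 0. Lengths are in m, angles in degrees, forces in N, time in s.
With the tool pointing down it reaches from about 0.425 to 0.875 m from the base axis. Payload 4.7 kg.
Tool frame: the origin (TCP) lies at the very end of the fingers, on their centre line; the grasp point (between the pads) lies 19 mm behind it; z points along the fingers, y is the line along which they close (so a half turn about z gives the same grasp; the last joint's range is limited). The gripper opens to 87 mm and grips with 3 to 60 N. Pads are 19 mm wide; open, the fingers measure 117 mm over their backs; the gripper's body (75 mm by 190 mm) begins 51 mm behind the grasp point.
Start: joints at [0.808, 18.392, -4.016, 83.108, 1.295, 78.541, -3.26], TCP at [0.65, -0, 0.202] pointing down, gripper open.
Joint ranges: [-163.93, 163.93], [-17.29, 119.83], [-79.2, 71.16], [3.27, 140.29], [-89.18, 269.18], [5.43, 117.66], [-154.24, 154.24]. Speed limits (degrees/s): [147.25, 147.25, 180, 180, 180, 180, 180].

INTERFACE

Orientations are given as [roll, pitch, yaw] about the fixed x, y, z axes, in that order (R = Rz(yaw) Ry(pitch) Rx(roll)).
In Python, from cell import get_obs, cams, ticket, finder gives the robot as it stands.
- The arm moves only by the shell command python3 -m creep 'ROWS' [FORCE]. ROWS is text: rows parted by semicolons, each of 5 numbers parted by spaces: the shift along the world's x, y, z in m, then the turn about the world's z in degrees, then the finger opening in m, from 0 to 0.087. A call has 1 to 8 rows; each row shifts and turns the commanded pose from where the row before left it; what a row does not reach is not made up. A row lasts 1/8 s, in which the tool goes at most 62.5 mm and 10.7 degrees, less where a joint would pass 70% of its speed; a pose out of reach is approached as far as the arm can. A call with a gripper value outside its range is refused whole. The fingers move at their own pace and stop on an object; FORCE is the grip in N (left out, the last holds). Time passes only in rows, so rows that do not move let the fingers close. It gives the time, the measured TCP pose, the force, the opening and the grip force at its end, in the units of the state.
- get_obs(): the state, without advancing time (a new reading comes with each control period).
- cams.read_camera(name): name is "scene" or "side" or "wrist"; returns the picture (420x560x3 uint8, red, green, blue); there is no depth.
- cams.calibration(name): a dict with "fx", "fy", "cx", "cy" (pixels), "extrinsics" (4x4, takes a point from world to camera coordinates). Camera axes: x right, y down, z forward; pixel columns grow to the right and rows downward; lengths in m; the calibration is good to about 2 mm. A picture is of the moment at which its call begins: read the wrist's pose just before it. calibration takes no time and is no camera call; for the wrist camera it gives the pose at the moment of the call.
- ticket.sign_off(): hands the job in; it is judged then, once.
Trained networks look in the newest picture that a camera, given by its name, has taken for a name from the list of things; names that differ only in an ending like _2 or _b are one class to them, and where a whole thing is asked for, a point or a joint stands for the part that bears it (a point fixed in the world has none). Each returns a list of dicts, best first, with "p" (0 to 1); they miss things now and then, are a little off and sometimes report something else, mostly with a low value. They report only what shows in the picture. A call takes as long as a camera call.
- finder.masks_of(name, camera): "mask" (420x560 bool, what is visible of it) and "xy" ([column, row] in pixels, amid what is visible of it).
- finder.tip_of(name, camera): "xy" ([column, row] in pixels: a listed point, or the origin of a listed thing).
The state is a dict: "time_s": time; "qpos": joint angles; "joint_velocities": joint speeds; "effort": joint torques, N m; "tool_pos": TCP position; "tool_rot": TCP orientation; "force": force on the tool from outside, world axes, zero at the start; "wrist_torque": the same for the moment, N m; "grip_width": finger opening in m; "grasp_force": force on a finger pad.
Only numpy, scipy, OpenCV 4.12 (cv2) and the standard library are available. Lean on these libraries where they do the work, as an engineer would, in place of code of your own. Each camera call takes 0.05 s, during which the arm holds its last target. There are 200 camera calls.

## Working session

There is one attempt and no reset: what is moved stays moved. The work goes in short steps, Python scripts to look and compute and a shell command to move; the robot and the scene stay as the last step left them, time stands still between calls to the robot, and variables do not carry over. Pictures are saved under pics/ and viewed, at most 13 in all, crops included, and the job is handed in when it is done.

```bash
mkdir -p pics
cat > h.py <<'E'
import numpy as np, cv2
from cell import get_obs, cams, ticket, finder
def ray(cam,uv):
    c=cams.calibration(cam);E=np.array(c["extrinsics"]);R=E[:3,:3];o=-R.T@E[:3,3]
    d=R.T@np.array([(uv[0]-c["cx"])/c["fx"],(uv[1]-c["cy"])/c["fy"],1]);return o,d/np.linalg.norm(d)
def atz(cam,uv,z):
    o,d=ray(cam,uv);return o+d*(z-o[2])/d[2]
def tri(obs):
    A=0;b=0
    for cam,uv in obs:
        o,d=ray(cam,uv);P=np.eye(3)-np.outer(d,d);A=A+P;b=b+P@o
    x=np.linalg.solve(A,b);return x,[np.linalg.norm((np.eye(3)-np.outer(ray(c,u)[1],ray(c,u)[1]))@(x-ray(c,u)[0])) for c,u in obs]
def proj(cam,p):
    c=cams.calibration(cam);q=(np.array(c["extrinsics"])@np.r_[p,1])[:3];return np.array([c["fx"]*q[0]/q[2]+c["cx"],c["fy"]*q[1]/q[2]+c["cy"]])
E
python3 - <<'E'
from h import *
np.set_printoptions(precision=4,suppress=True)
for c in("scene","side"):
    im=cams.read_camera(c);cv2.imwrite(f"pics/{c}0.png",im[:,:,::-1])
    print(c,"cam at",ray(c,(280,210)))
Z=dict(pump=0,pan=.004,pump_lever_hinge=.11,pad=.235,beaker=.004,tray=0,bowls=0,steel_bowl=0,pot=0)
for n,z in Z.items():
    ob=[]
    for c in("scene","side"):
        r=finder.tip_of(n,c)
        if r: print(n,c,round(r[0]["p"],2),r[0]["xy"],atz(c,r[0]["xy"],z)); ob.append((c,r[0]["xy"]))
    if len(ob)==2: print("   tri",*tri(ob))
E
```

```text
scene cam at (array([ 1.1737, -0.4544,  0.6757]), array([-0.618 ,  0.5394, -0.572 ]))
side cam at (array([0.5024, 0.7118, 0.6283]), array([ 0.153 , -0.8287, -0.5384]))
pump scene 0.64 [333.0, 281.7] [0.748  0.0891 0.    ]
pump side 0.78 [225.5, 286.0] [0.7434 0.0908 0.    ]
   tri [ 0.7454  0.09   -0.0018] [np.float64(0.0015846826772898904), np.float64(0.0015846826772898932)]
pan scene 0.6 [280.3, 236.9] [0.5449 0.098  0.004 ]
pan side 0.58 [302.7, 294.2] [0.5641 0.0859 0.004 ]
   tri [0.5594 0.091  0.0133] [np.float64(0.004984941708241848), np.float64(0.004984941708241941)]
pump_lever_hinge scene 0.78 [336.8, 242.8] [0.7391 0.0955 0.11  ]
pump_lever_hinge side 0.83 [224.7, 247.4] [0.739 0.086 0.11 ]
   tri [0.7393 0.0916 0.1133] [np.float64(0.0023342577000616616), np.float64(0.002334257700061592)]
pad scene 0.55 [269.5, 152.2] [0.4932 0.1009 0.235 ]
beaker scene 0.81 [275.3, 235.0] [0.5302 0.0927 0.004 ]
beaker side 0.59 [310.6, 297.7] [0.5454 0.0931 0.004 ]
   tri [0.5404 0.091  0.0071] [np.float64(0.006172235631135947), np.float64(0.0061722356311359)]
tray scene 0.7 [337.3, 203.2] [0.5253 0.3432 0.    ]
tray side 0.86 [300.0, 405.6] [0.5328 0.3416 0.    ]
   tri [0.5304 0.3411 0.0022] [np.float64(0.002799129391404999), np.float64(0.0027991293914048543)]
bowls scene 0.73 [189.4, 260.5] [ 0.4704 -0.1367  0.    ]
bowls side 0.59 [345.9, 239.9] [ 0.4778 -0.1433  0.    ]
   tri [ 0.4769 -0.1387  0.0046] [np.float64(0.001396281345737607), np.float64(0.0013962813457378193)]
steel_bowl scene 0.97 [276.7, 299.0] [ 0.7056 -0.049   0.    ]
steel_bowl side 0.72 [259.1, 245.8] [ 0.7023 -0.0714  0.    ]
   tri [ 0.7045 -0.0557  0.0082] [np.float64(0.0064996982903070865), np.float64(0.006499698290307173)]
pot scene 0.91 [365.6, 252.1] [0.7275 0.2329 0.    ]
pot side 0.89 [214.9, 335.9] [0.7211 0.231  0.    ]
   tri [ 0.7241  0.2323 -0.0007] [np.float64(0.003232883972530753), np.float64(0.003232883972530774)]
```

View pics/scene0.png

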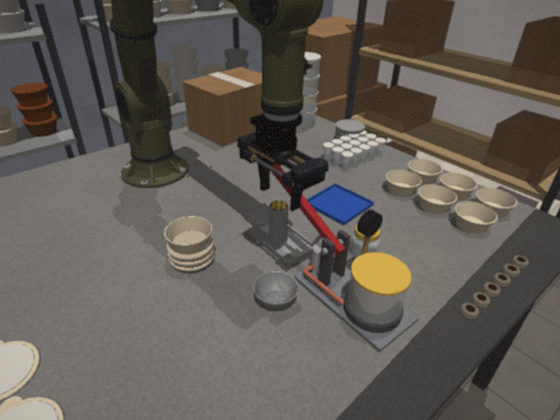

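View pics/side0.png

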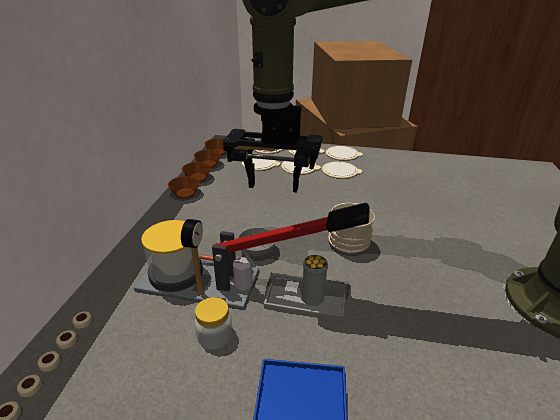

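The scene picture shows the beaker at about (278,225) under the red bar, which ends in the pad at about (270,165). The tray is at (340,203), the bowls at (190,245), the steel bowl at (276,291), and the pot is behind the posts near (367,235). The side picture agrees: beaker (315,280), pad (350,217), pot (213,323), tray (302,395). I'll refine the beaker and lever positions with silhouette fits.

```bash
cat >> h.py <<'E'
from scipy.optimize import minimize
def cyl(x,y,z0,h,r):
    a=np.linspace(0,2*np.pi,40);return np.array([[x+r*np.cos(t),y+r*np.sin(t),z] for z in(z0,z0+h) for t in a])
def box(T,lo,hi):
    return np.array([T@[a,b,c,1] for a in(lo[0],hi[0]) for b in(lo[1],hi[1]) for c in(lo[2],hi[2])])[:,:3]
def hull(cam,P):
    m=np.zeros((420*4,560*4),np.uint8);q=np.array([proj(cam,p) for p in P])
    cv2.fillConvexPoly(m,cv2.convexHull(np.round((q+.5)*4).astype(np.int32)),255);return cv2.resize(m,(560,420),interpolation=cv2.INTER_AREA)/255.
def fit(fn,x0,masks,step=.004):
    def cost(p): return sum(np.abs(hull(c,fn(p))-m).sum()/m.sum() for c,m in masks.items())
    s=np.vstack([x0]+[np.array(x0)+step*e for e in np.eye(len(x0))])
    r=minimize(cost,x0,method="Nelder-Mead",options=dict(initial_simplex=s,xatol=1e-4,fatol=1e-4));return r.x,r.fun
E
python3 - <<'E'
from h import *
np.set_printoptions(precision=4,suppress=True)
o=get_obs();print(o["tool_pos"],o["tool_rot"],o["grip_width"],o["time_s"])
for c in("scene","side"): cams.read_camera(c)
M={}
for n in("beaker","pump_lever","pot","bowls","tray"):
    M[n]={}
    for c in("scene","side"):
        r=finder.masks_of(n,c)
        if r: M[n][c]=r[0]["mask"].astype(float); print(n,c,r[0]["p"],r[0]["xy"],r[0]["mask"].sum())
for k in (M["beaker"],)+tuple({c:m} for c,m in M["beaker"].items()):
    print("beaker",fit(lambda p:cyl(p[0],p[1],.004,.104,.0255),[.54,.092],k))
def tr(p):
    c,s=np.cos(p[2]*10),np.sin(p[2]*10);T=np.eye(4);T[:2,:2]=[[c,-s],[s,c]];T[:2,3]=p[:2];return box(T,(-.075,-.075,0),(.075,.075,.014))
print("tray",fit(tr,[.53,.341,0],M["tray"]))
# lever centreline in images
for c,m in M["pump_lever"].items():
    ys,xs=np.nonzero(m);print(c,xs.min(),xs.max(),ys.min(),ys.max())
def lev(p):
    yaw=p[2]*10;cy,sy=np.cos(yaw),np.sin(yaw);a=.42
    ux=np.array([-cy*np.cos(a),-sy*np.cos(a),np.sin(a)]);uz=np.array([cy*np.sin(a),sy*np.sin(a),np.cos(a)])
    T=np.eye(4);T[:3,0]=ux;T[:3,2]=uz;T[:3,1]=np.cross(uz,ux);T[:3,3]=[p[0],p[1],.11]
    return np.vstack([box(T,(.0,-.01,-.01),(.25,.01,.01)),box(T,(.24,-.028,-.006),(.32,.028,.012))])
def hull2(cam,P): return np.maximum(hull(cam,P[:8]),hull(cam,P[8:]))
def cost(p): return sum(np.abs(hull2(c,lev(p))-m).sum()/m.sum() for c,m in M["pump_lever"].items())
x0=np.array([.743,.09,0]);r=minimize(cost,x0,method="Nelder-Mead",options=dict(initial_simplex=np.vstack([x0]+[x0+.004*e for e in np.eye(3)]),xatol=1e-4,fatol=1e-4))
print("lever hinge x,y,yaw/10",r.x,r.fun)
E
```

```text
[ 0.65   -0.      0.2023] [179.9955   0.0014  89.9983] 0.08697948757211248 1.0
beaker scene 0.61 [277.3, 220.1] 763
beaker side 0.85 [313.3, 281.1] 1119
pump_lever scene 0.79 [316.7, 222.9] 772
pump_lever side 0.68 [310.2, 229.6] 2180
pot scene 0.89 [358.0, 243.6] 398
pot side 0.82 [212.3, 322.8] 1649
bowls scene 0.56 [189.0, 244.6] 2293
bowls side 0.83 [354.2, 233.9] 1115
tray scene 0.63 [341.5, 204.3] 1584
tray side 0.59 [298.0, 390.1] 5084Traceback (most recent call last):
  File "<stdin>", line 12, in <module>
  File "h.py", line 26, in fit
    r=minimize(cost,x0,method="Nelder-Mead",options=dict(initial_simplex=s,xatol=1e-4,fatol=1e-4));return r.x,r.fun
    res = _minimize_neldermead(fun, x0, args, callback, bounds=bounds,
                               **options)
    fsim[j] = func(sim[j])
              ~~~~^^^^^^^^
    fx = function(np.copy(x), *(wrapper_args + args))
  File "h.py", line 24, in cost
    def cost(p): return sum(np.abs(hull(c,fn(p))-m).sum()/m.sum() for c,m in masks.items())
                        ~~~^^^^^^^^^^^^^^^^^^^^^^^^^^^^^^^^^^^^^^^^^^^^^^^^^^^^^^^^^^^^^^^^
  File "h.py", line 24, in <genexpr>
    def cost(p): return sum(np.abs(hull(c,fn(p))-m).sum()/m.sum() for c,m in masks.items())
                                   ~~~~^^^^^^^^^
  File "h.py", line 21, in hull
    m=np.zeros((420*4,560*4),np.uint8);q=np.array([proj(cam,p) for p in P])
                                                   ~~~~^^^^^^^
  File "h.py", line 14, in proj
    c=cams.calibration(cam);q=(np.array(c["extrinsics"])@np.r_[p,1])[:3];return np.array([c["fx"]*q[0]/q[2]+c["cx"],c["fy"]*q[1]/q[2]+c["cy"]])
ValueError: time passes only in moves, steps and waits
```

```bash
python3 -m creep '0 0 0.05 0 0.087;0 0 0.05 0 0.087;-0.02 0 0.02 0 0.087;-0.03 0 0 0 0.087' 20
python3 - <<'E'
s=open('h.py').read()
s=s.replace("def ray(","_C={}\ndef cal(cam):\n    if cam=='wrist': return cams.calibration(cam)\n    if cam not in _C: _C[cam]=cams.calibration(cam)\n    return _C[cam]\ndef ray(",1).replace("c=cams.calibration(cam);E","c=cal(cam);E").replace("c=cams.calibration(cam);q","c=cal(cam);q")
open('h.py','w').write(s)
E
cat > m.py <<'E'
from h import *
np.set_printoptions(precision=4,suppress=True)
M={}
for c in("scene","side"):
    im=cams.read_camera(c);cv2.imwrite(f"pics/{c}1.png",im[:,:,::-1])
    for n in("beaker","pump_lever","tray"):
        r=finder.masks_of(n,c)
        if r: M.setdefault(n,{})[c]=r[0]["mask"].astype(float); print(n,c,r[0]["p"],r[0]["xy"],r[0]["mask"].sum())
for n in("pump_lever_hinge","pad","beaker","pan","pump"):
  for c in("scene","side"):
    r=finder.tip_of(n,c)
    if r: print(n,c,round(r[0]["p"],2),atz(c,r[0]["xy"],dict(pump_lever_hinge=.11,pad=.235,pump=0).get(n,.004)))
for k in (M["beaker"],)+tuple({c:m} for c,m in M["beaker"].items()):
    print("beaker",fit(lambda p:cyl(p[0],p[1],.004,.104,.0255),[.54,.092],k))
def tr(p):
    c,s=np.cos(p[2]*10),np.sin(p[2]*10);T=np.eye(4);T[:2,:2]=[[c,-s],[s,c]];T[:2,3]=p[:2];return box(T,(-.075,-.075,0),(.075,.075,.014))
print("tray",fit(tr,[.53,.341,0],M["tray"]))
def lev(p):
    yaw=p[2]*10;cy,sy=np.cos(yaw),np.sin(yaw);a=.42
    ux=np.array([-cy*np.cos(a),-sy*np.cos(a),np.sin(a)]);uz=np.array([cy*np.sin(a),sy*np.sin(a),np.cos(a)])
    T=np.eye(4);T[:3,0]=ux;T[:3,2]=uz;T[:3,1]=np.cross(uz,ux);T[:3,3]=[p[0],p[1],.11]
    return np.vstack([box(T,(.0,-.01,-.01),(.25,.01,.01)),box(T,(.24,-.028,-.006),(.32,.028,.012))])
def hull2(cam,P): return np.maximum(hull(cam,P[:8]),hull(cam,P[8:]))
def cost(p): return sum(np.abs(hull2(c,lev(p))-m).sum()/m.sum() for c,m in M["pump_lever"].items())
x0=np.array([.743,.09,0]);r=minimize(cost,x0,method="Nelder-Mead",options=dict(initial_simplex=np.vstack([x0]+[x0+.004*e for e in np.eye(3)]),xatol=1e-4,fatol=1e-4))
print("lever hinge x,y,yaw/10",r.x,r.fun)
E
python3 m.py
```

```text
time_s: 2.1
tool_pos: [0.6008, 0.0001, 0.3245]
tool_rot: [179.8, -0.0, 90.0]
force: [-0.6, -0.1, 0.2]
grip_width: 0.0867
grasp_force: 0.0
beaker scene 0.56 [277.0, 219.0] 747
pump_lever scene 0.96 [292.4, 190.4] 1823
tray scene 0.92 [338.5, 205.1] 1611
beaker side 0.71 [296.2, 392.3] 5031
pump_lever side 0.63 [307.6, 228.8] 2322
tray side 0.7 [296.8, 391.1] 5100
pump_lever_hinge scene 0.74 [0.7474 0.0817 0.11  ]
pump_lever_hinge side 0.56 [0.7431 0.0865 0.11  ]
pad scene 0.69 [0.4848 0.1008 0.235 ]
pad side 0.87 [0.4917 0.0896 0.235 ]
beaker scene 0.93 [0.5397 0.0942 0.004 ]
beaker side 0.96 [0.5473 0.0975 0.004 ]
pan scene 0.81 [0.5449 0.0966 0.004 ]
pan side 0.58 [0.5523 0.0848 0.004 ]
pump scene 0.57 [0.7463 0.0902 0.    ]
pump side 0.73 [0.7422 0.0939 0.    ]
beaker (array([0.5381, 0.0932]), np.float64(1.3345693741092024))
beaker (array([0.5379, 0.0935]), np.float64(0.09898417198204583))
beaker (array([ 5.5733, -8.5252]), np.float64(1.0))
tray (array([0.5312, 0.3416, 0.0092]), np.float64(0.08155891051787129))
lever hinge x,y,yaw/10 [ 0.7434  0.0862 -0.0021] 0.39047812432518514
```

```bash
python3 -m creep '-0.02 0.03 0 -10 0.087;-0.02 0.03 0 -10 0.087;-0.02 0.03 0 -10 0.087;0 0 0 -10 0.087;0 0 0 -10 0.087;0 0 0 -10 0.087;0 0 0 -10 0.087;0 0 0 -10 0.087'; python3 -m creep '0 0 0 -10 0.087;0 0 0 0 0.087'
python3 - <<'E'
from h import *
np.set_printoptions(precision=4,suppress=True)
print(get_obs()["qpos"])
im=cams.read_camera("wrist");cv2.imwrite("pics/w1.png",im[:,:,::-1])
for n,z in(("beaker",.004),("pad",.235),("pump_lever_hinge",.11),("pan",.004)):
    r=finder.tip_of(n,"wrist")
    if r: print(n,round(r[0]["p"],2),r[0]["xy"],atz("wrist",r[0]["xy"],z))
print(ray("wrist",(280,210)))
cams.read_camera("side")
for r in finder.masks_of("beaker","side")[:2]:
    print(r["p"],r["xy"],fit(lambda p:cyl(p[0],p[1],.004,.104,.0255),[.54,.092],{"side":r["mask"].astype(float)}))
E
```

```text
time_s: 4.0
tool_pos: [0.54, 0.09, 0.3224]
tool_rot: [180.0, -0.0, 9.7]
force: [0.7, 0.4, -0.1]
grip_width: 0.0868
grasp_force: 0.0
time_s: 4.25
tool_pos: [0.54, 0.09, 0.3224]
tool_rot: [180.0, -0.0, 0.1]
force: [-0.5, -0.6, -0.0]
grip_width: 0.087
grasp_force: 0.0
[  -8.2515    4.2665   -4.267    86.2545    0.3239   89.4824 -102.4007]
beaker 0.95 [280.0, 165.4] [0.5393 0.0916 0.004 ]
pad 0.58 [276.5, 254.0] [0.4897 0.0942 0.235 ]
pan 0.85 [281.2, 153.6] [0.5578 0.0897 0.004 ]
(array([0.6071, 0.0907, 0.5046]), array([-0.2706,  0.0014, -0.9627]))
0.82 [312.4, 280.2] (array([0.5415, 0.0908]), np.float64(0.062220579434646386))
```

View pics/w1.png

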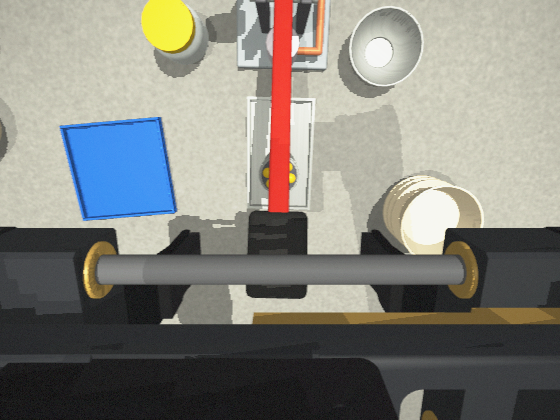

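The wrist view shows the bar running straight up at columns about 270–290, and the beaker's yellow valves at (280,172) centred under it. The pad is at (277,254) between the open fingers, the tray is at the left (118,168), and the pan spans columns 248–314. Next I'll measure the bar's y from the red pixels.

Run:
```python
from h import *
np.set_printoptions(precision=4,suppress=True)
im=cv2.imread("pics/w1.png").astype(int);red=(im[:,:,2]>120)&(im[:,:,1]<60)
C=cams.calibration("wrist");cams.calibration=lambda c:C
for r,z in((60,.14),(120,.175),(165,.2),(200,.215)):
    x=np.nonzero(red[r,230:330])[0]+230; print(r,x.min(),x.max(),atz("wrist",((x.min()+x.max())/2,r),z))
print("beaker rim", [atz("wrist",u,.11) for u in((280,172),(263,172),(298,172))])
for u in((246,207),(324,209),(247,97),(315,98)): print(atz("wrist",u,.014))
```

```text
60 273 284 [0.6697 0.093  0.14  ]
120 271 289 [0.608  0.0913 0.175 ]
165 269 288 [0.5663 0.0926 0.2   ]
200 269 287 [0.5355 0.093  0.215 ]
beaker rim [array([0.5454, 0.0913, 0.11  ]), array([0.5454, 0.1125, 0.11  ]), array([0.5455, 0.0689, 0.11  ])]
[0.4741 0.1457 0.014 ]
[0.471  0.0212 0.014 ]
[0.641  0.1399 0.014 ]
[0.6397 0.0403 0.014 ]
```

```bash
python3 -m creep '0.001 0.002 -0.04 0 0.087;0 0 -0.04 0 0.087;0 0 -0.04 0 0.087;0 0 -0.03 0 0.087;0 0 0 0 0.087'; python3 -m creep '0 0 -0.015 0 0.087;0 0 -0.015 0 0.087;0 0 0 0 0.087'; python3 -m creep '0 0 -0.01 0 0.087;0 0 -0.01 0 0.087;0 0 0 0 0.087'; python3 -m creep '0 0 -0.01 0 0.087;0 0 -0.01 0 0.087;0 0 0 0 0.087'
python3 - <<'E'
from h import *
im=cams.read_camera("side");cv2.imwrite("pics/s2.png",cv2.resize(im[150:360,180:460,::-1],(800,600)))
E
```

```text
time_s: 5.22
tool_pos: [0.5391, 0.0916, 0.1699]
tool_rot: [179.9, 0.3, 0.0]
force: [0.4, -0.6, 0.9]
grip_width: 0.087
grasp_force: 0.0
time_s: 5.6
tool_pos: [0.5402, 0.0918, 0.1411]
tool_rot: [180.0, 0.1, 0.0]
force: [-0.8, 1.2, 0.0]
grip_width: 0.087
grasp_force: 0.0
time_s: 5.98
tool_pos: [0.5414, 0.092, 0.1219]
tool_rot: [-180.0, -0.0, -0.0]
force: [1.3, 0.1, 2.1]
grip_width: 0.0869
grasp_force: 0.0
time_s: 6.35
tool_pos: [0.5411, 0.0921, 0.1017]
tool_rot: [-180.0, 0.0, -0.0]
force: [2.0, -0.0, 3.5]
grip_width: 0.0872
grasp_force: 0.0
```

View pics/s2.png

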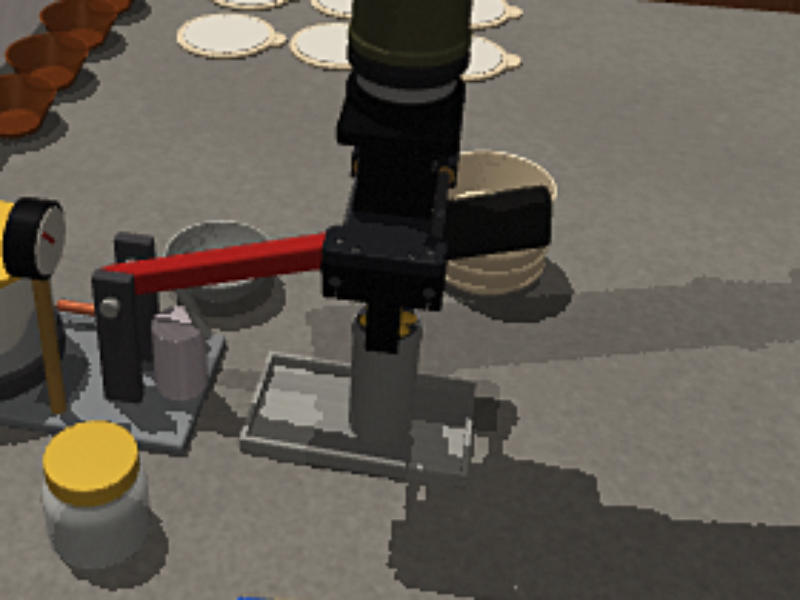

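The lever is being pressed with only about 3.5 N. The fingers straddle the bar and sit right over the beaker rim (385,330 in the crop), so I'll keep descending.

```bash
python3 -m creep '0 0 -0.008 0 0.087;0 0 0 0 0.087' 10; python3 -m creep '0 0 -0.008 0 0.087;0 0 0 0 0.087';  python3 -m creep '0 0 0 0 0.045;0 0 0 0 0.045;0 0 0 0 0.045;0 0 0 0 0.045;0 0 0 0 0.045;0 0 0 0 0.045'
```

```text
time_s: 6.65
tool_pos: [0.5413, 0.0921, 0.0944]
tool_rot: [-180.0, -0.0, -0.0]
force: [1.0, 0.5, 3.3]
grip_width: 0.0865
grasp_force: 0.0
time_s: 6.9
tool_pos: [0.5413, 0.092, 0.0865]
tool_rot: [-180.0, -0.0, -0.0]
force: [2.0, 0.7, 5.0]
grip_width: 0.0868
grasp_force: 0.0
time_s: 7.65
tool_pos: [0.5415, 0.0924, 0.0871]
tool_rot: [-180.0, -0.1, 0.0]
force: [1.9, 0.6, 7.0]
grip_width: 0.0478
grasp_force: 10.3
```

Run:
```python
from h import *
im=cams.read_camera("side");cv2.imwrite("pics/s3.png",cv2.resize(im[200:340,240:400,::-1],(686,600),interpolation=cv2.INTER_CUBIC))
for r in finder.masks_of("beaker","side")[:2]: print(r["p"],r["xy"],fit(lambda p:cyl(p[0],p[1],.004,.104,.0255),[.54,.092],{"side":r["mask"].astype(float)}))
```

```text
0.9 [313.4, 284.3] (array([0.5422168 , 0.08943066]), np.float64(0.42618181818181816))
```

View pics/s3.png

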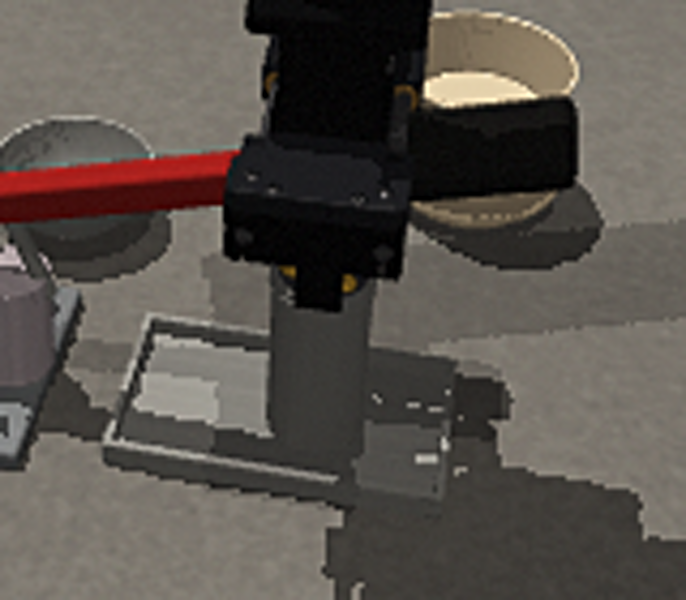

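The fingers grip the beaker centrally and it stands upright. I'll slide it sideways (+y) in the pan as far as the bar allows.

```bash
python3 -m creep '0 0.004 0.001 0 0.045;0 0.004 0 0 0.045;0 0.002 0 0 0.045;0 0 0 0 0.045'; python3 -m creep '0 0.002 0 0 0.045;0 0 0 0 0.045';  python3 -m creep '0 0.002 0 0 0.045;0 0 0 0 0.045'
```

```text
time_s: 8.25
tool_pos: [0.5413, 0.0917, 0.0873]
tool_rot: [179.3, 0.1, -0.3]
force: [-0.6, -18.7, 9.4]
grip_width: 0.0471
grasp_force: 12.0
time_s: 8.5
tool_pos: [0.5414, 0.0916, 0.0873]
tool_rot: [179.2, 0.1, -0.4]
force: [0.0, -22.3, 9.5]
grip_width: 0.0474
grasp_force: 12.4
time_s: 8.75
tool_pos: [0.5416, 0.0919, 0.0873]
tool_rot: [179.1, 0.1, -0.5]
force: [0.2, -26.2, 9.6]
grip_width: 0.0486
grasp_force: 12.5
```

```bash
python3 -m creep '0 -0.006 0 0 0.045;0 -0.006 0 0 0.045;0 0 0 0 0.045'; python3 -m creep '0 0 0 0 0.087;0 0 0 0 0.087;0 0 0 0 0.087;0 0 0 0 0.087;0 0 0 0 0.087'
cat > lv.py <<'E'
from h import *
np.set_printoptions(precision=4,suppress=True)
from scipy.optimize import minimize_scalar
def levP(a,px=.7435,py=.0875,yaw=-.02):
    cy,sy=np.cos(yaw),np.sin(yaw);ux=np.array([-cy*np.cos(a),-sy*np.cos(a),np.sin(a)]);uz=np.array([cy*np.sin(a),sy*np.sin(a),np.cos(a)])
    T=np.eye(4);T[:3,0]=ux;T[:3,2]=uz;T[:3,1]=np.cross(uz,ux);T[:3,3]=[px,py,.11]
    return box(T,(.0,-.01,-.01),(.25,.01,.01)),box(T,(.24,-.028,-.006),(.32,.028,.012))
def angle(cams_=("side","scene")):
    out={}
    for c in cams_:
        cams.read_camera(c);r=finder.masks_of("pump_lever",c)
        if not r: continue
        m=r[0]["mask"].astype(float)
        f=lambda a:-(np.maximum(*[hull(c,P) for P in levP(a)])*m).sum()/ (m.sum())
        g=np.linspace(-.25,.45,71);v=[f(a) for a in g];out[c]=(round(g[int(np.argmin(v))],3),round(-min(v),2),r[0]["p"])
    return out
if __name__=="__main__": print(angle())
E
python3 lv.py
```

```text
time_s: 9.12
tool_pos: [0.5419, 0.0923, 0.0875]
tool_rot: [179.9, -0.1, -0.1]
force: [4.1, -5.1, 3.8]
grip_width: 0.0474
grasp_force: 10.0
time_s: 9.75
tool_pos: [0.5409, 0.0942, 0.0873]
tool_rot: [180.0, 0.0, 0.0]
force: [2.9, -1.9, 4.4]
grip_width: 0.085
grasp_force: 0.0
{'side': (np.float64(0.27), np.float64(0.94), 0.8), 'scene': (np.float64(0.28), np.float64(0.93), 0.95)}
```

The lever's measured angle (0.27 rad) shows the bar sitting up in the recess between the finger carriages, so there is no room sideways here. Sliding the beaker toward the pivot (+x) clears it from the hand pad. After that it can be gripped beside the bar with the fingers closing along x.

```bash
python3 -m creep '0 -0.0005 -0.004 0 0.087;0 0 0 0 0.045;0 0 0 0 0.045;0 0 0 0 0.045;0 0 0 0 0.045;0 0 0 0 0.045' 15; python3 -m creep '0 0 0.002 0 0.045;0.004 0 0 0 0.045;0.006 0 0 0 0.045;0 0 0 0 0.045'
python3 - <<'E'
from h import *
cams.read_camera("side")
for r in finder.masks_of("beaker","side")[:2]: print(r["p"],r["xy"],fit(lambda p:cyl(p[0],p[1],.004,.095,.0255),[.54,.092],{"side":r["mask"].astype(float)}))
E
```

```text
time_s: 10.7
tool_pos: [0.5405, 0.093, 0.0833]
tool_rot: [179.9, 0.1, 0.0]
force: [0.8, -2.4, 5.7]
grip_width: 0.049
grasp_force: 15.0
time_s: 11.2
tool_pos: [0.552, 0.0938, 0.0852]
tool_rot: [-180.0, -0.1, 0.0]
force: [2.3, -2.1, 1.3]
grip_width: 0.0487
grasp_force: 15.0
0.78 [308.4, 284.1] (array([0.5533266 , 0.09253093]), np.float64(0.4023248223745324))
```

The beaker follows the gripper (x is now about 0.552). Next I'll move it on to about 0.584.

```bash
python3 -m creep '0.008 0 0 0 0.045;0.008 0 0 0 0.045;0.008 0 0 0 0.045;0.008 0 0 0 0.045;0 0 0 0 0.045;0 0 -0.002 0 0.045;0 0 0 0 0.045'
python3 - <<'E'
from h import *
im=cams.read_camera("side");cv2.imwrite("pics/s4.png",cv2.resize(im[200:340,220:420,::-1],(800,560),interpolation=cv2.INTER_CUBIC))
for r in finder.masks_of("beaker","side")[:2]: print(r["p"],r["xy"],fit(lambda p:cyl(p[0],p[1],.004,.095,.0255),[.58,.092],{"side":r["mask"].astype(float)}))
E
```

```text
time_s: 12.18
tool_pos: [0.5836, 0.0935, 0.0835]
tool_rot: [-180.0, -0.1, 0.0]
force: [4.4, 0.4, 2.5]
grip_width: 0.0491
grasp_force: 15.0
0.74 [294.1, 282.8] (array([0.58562393, 0.08907567]), np.float64(0.4295086258802587))
```

View pics/s4.png

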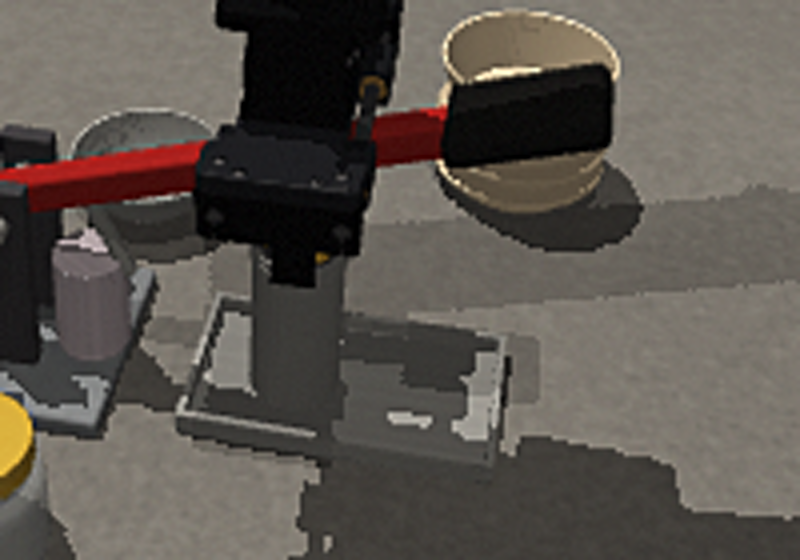

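```bash
python3 -m creep '0 0 0 0 0.087;0 0 0 0 0.087;0 0 0 0 0.087;0 0 0 0 0.087;0 0 0.03 0 0.087;0 0 0.05 0 0.087;0 0 0.05 0 0.087;0 0 0.05 0 0.087'; python3 -m creep '0 0.02 0.02 10 0.075;0 0 0.04 10 0.075;0 0 0.04 10 0.075;0 0 0 10 0.075;0 0 0 10 0.075;0 0 0 10 0.075;0 0 0 10 0.075;0 0 0 10 0.075'; python3 -m creep '0 0 0 10 0.075;0 0 0 0 0.075'
python3 - <<'E'
from h import *
np.set_printoptions(precision=4,suppress=True)
for c in("side","scene"):
    cams.read_camera(c)
    for r in finder.masks_of("beaker",c)[:1]: print(c,r["p"],r["xy"],fit(lambda p:cyl(p[0],p[1],.004,.104,.0255),[.584,.092],{c:r["mask"].astype(float)}))
im=cams.read_camera("wrist");cv2.imwrite("pics/w2.png",im[:,:,::-1])
r=finder.tip_of("beaker","wrist")
if r: print(r[0]["p"],r[0]["xy"],atz("wrist",r[0]["xy"],.004))
E
```

```text
time_s: 13.28
tool_pos: [0.5808, 0.0934, 0.2629]
tool_rot: [180.0, 0.3, 0.0]
force: [0.9, -0.1, -0.8]
grip_width: 0.0872
grasp_force: 0.0
time_s: 14.28
tool_pos: [0.5813, 0.1134, 0.3612]
tool_rot: [-179.7, 0.1, 80.4]
force: [0.2, 0.1, -0.2]
grip_width: 0.075
grasp_force: 0.0
time_s: 14.52
tool_pos: [0.5817, 0.1133, 0.3615]
tool_rot: [-179.7, 0.0, 89.9]
force: [0.2, 0.1, -0.5]
grip_width: 0.0748
grasp_force: 0.0
side 0.87 [292.7, 276.5] (array([0.5853, 0.0896]), np.float64(0.05297405811397816))
scene 0.83 [289.6, 228.3] (array([0.5822, 0.0931]), np.float64(0.14505587181109003))
0.75 [283.0, 174.8] [0.5874 0.0927 0.004 ]
```

View pics/w2.png

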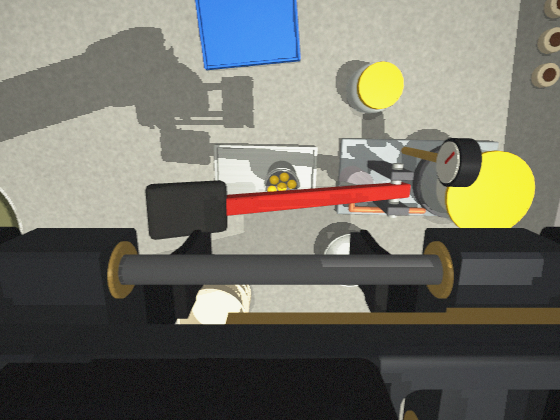

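The wrist view, now from the +y side, shows the valves at (282,182) just beside the bar, the pad at (187,210) and the tray at (248,30). I'll descend with the fingers on the +y side of the bar, about 20 mm off its centre.

```bash
python3 -m creep '0.003 -0.001 -0.05 0 0.075;0 0 -0.05 0 0.075;0 0 -0.04 0 0.075;0 0 0 0 0.075'; python3 -m creep '0 0 -0.015 0 0.075;0 0 -0.015 0 0.075;0 0 0 0 0.075'; python3 -m creep '0 0 -0.015 0 0.075;0 0 -0.015 0 0.075;0 0 0 0 0.075';  python3 -m creep '0 0 -0.015 0 0.075;0 0 -0.015 0 0.075;0 0 0 0 0.075'; python3 lv.py
```

```text
time_s: 15.32
tool_pos: [0.5837, 0.1118, 0.2199]
tool_rot: [-179.6, 0.1, 90.0]
force: [1.1, 0.4, 0.9]
grip_width: 0.0749
grasp_force: 0.0
time_s: 15.7
tool_pos: [0.5855, 0.1123, 0.1924]
tool_rot: [-179.9, 0.0, 90.0]
force: [0.1, -0.3, -0.3]
grip_width: 0.0751
grasp_force: 0.0
time_s: 16.08
tool_pos: [0.5849, 0.1128, 0.1613]
tool_rot: [-179.8, -0.0, 90.0]
force: [-0.4, 0.3, -0.4]
grip_width: 0.075
grasp_force: 0.5
time_s: 16.45
tool_pos: [0.5858, 0.1129, 0.132]
tool_rot: [-180.0, -0.0, 90.0]
force: [2.3, 1.3, 1.7]
grip_width: 0.0747
grasp_force: 1.0
{'side': (np.float64(0.39), np.float64(0.94), 0.61), 'scene': (np.float64(0.4), np.float64(0.91), 0.61)}
```

```bash
python3 -m creep '0 0 -0.015 0 0.075;0 0 -0.01 0 0.075;0 0 0 0 0.075'; python3 -m creep '0 0 -0.01 0 0.075;0 0 -0.008 0 0.075;0 0 0 0 0.075'; python3 lv.py
```

```text
time_s: 17.02
tool_pos: [0.5855, 0.1129, 0.1079]
tool_rot: [-179.9, -0.0, 90.0]
force: [0.2, 1.9, 4.8]
grip_width: 0.0751
grasp_force: 1.2
time_s: 17.4
tool_pos: [0.5859, 0.1128, 0.0906]
tool_rot: [-180.0, -0.0, 90.0]
force: [-1.0, 2.9, 5.8]
grip_width: 0.0754
grasp_force: 1.3
{'side': (np.float64(0.23), np.float64(0.94), 0.86), 'scene': (np.float64(0.25), np.float64(0.92), 0.61)}
```

Ample clearance remains under the bar, so I can go lower for a better hold and then close gently.

```bash
python3 -m creep '0 0.001 -0.008 0 0.075;0 0 -0.008 0 0.075;0 0 0 0 0.075'; python3 lv.py; python3 -m creep '0 0 0 0 0.04;0 0 0 0 0.04;0 0 0 0 0.04;0 0 0 0 0.04' 8
python3 - <<'E'
from h import *
im=cams.read_camera("side");cv2.imwrite("pics/s5.png",cv2.resize(im[200:340,220:420,::-1],(800,560),interpolation=cv2.INTER_CUBIC))
E
```

```text
time_s: 17.98
tool_pos: [0.5862, 0.1128, 0.0748]
tool_rot: [180.0, 0.0, 90.0]
force: [-1.2, -0.3, 6.6]
grip_width: 0.0749
grasp_force: 0.4
{'side': (np.float64(0.18), np.float64(0.96), 0.72), 'scene': (np.float64(0.18), np.float64(0.94), 0.78)}
time_s: 18.68
tool_pos: [0.5864, 0.1128, 0.0755]
tool_rot: [180.0, 0.1, 90.0]
force: [-1.6, 0.6, 6.7]
grip_width: 0.0442
grasp_force: 0.4
```

View pics/s5.png

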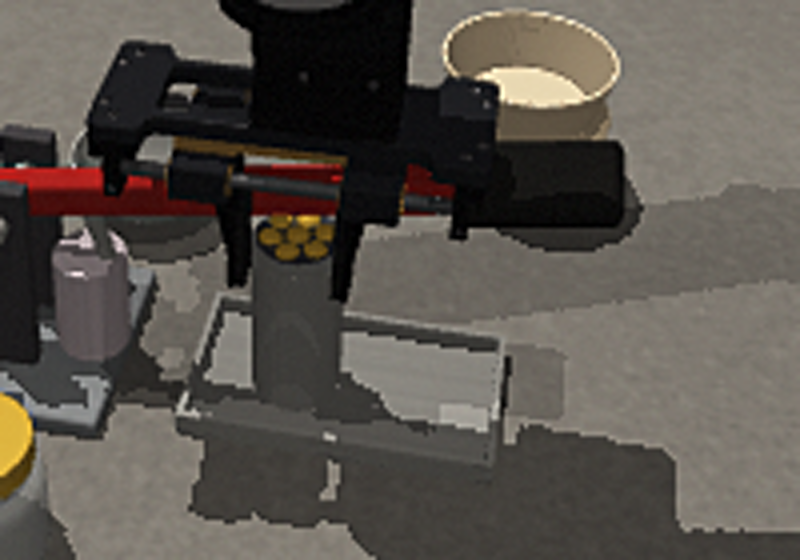

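The picture shows the fingers at (237,250) and (347,250) on either side of the beaker, in front of the bar, with the pressed lever well above the valves. I'll keep closing gently.

```bash
python3 -m creep '0 0 0 0 0.04;0 0 0 0 0.04' 8
python3 - <<'E'
from h import *
for c in("side",):
    cams.read_camera(c)
    for r in finder.masks_of("beaker",c)[:1]: print(c,r["p"],r["xy"],fit(lambda p:cyl(p[0],p[1],.004,.104,.0255),[.584,.092],{c:r["mask"].astype(float)}))
E
```

```text
time_s: 18.98
tool_pos: [0.5864, 0.1128, 0.0755]
tool_rot: [180.0, 0.1, 90.0]
force: [0.2, 1.0, 6.5]
grip_width: 0.042
grasp_force: 7.0
side 0.9 [293.7, 279.7] (array([0.58449347, 0.08965646]), np.float64(0.1709226172810194))
```

```bash
python3 -m creep '0 0 0 0 0.04'; python3 -m creep '0 0.002 0 0 0.04;0 0.002 0 0 0.04;0 0 0 0 0.04'
python3 - <<'E'
from h import *
for c in("side",):
    cams.read_camera(c)
    for r in finder.masks_of("beaker",c)[:1]: print(c,r["p"],r["xy"],fit(lambda p:cyl(p[0],p[1],.004,.104,.0255),[.584,.092],{c:r["mask"].astype(float)}))
E
```

```text
time_s: 19.2
tool_pos: [0.5864, 0.1127, 0.0755]
tool_rot: [180.0, 0.1, 90.0]
force: [-0.4, 0.3, 6.2]
grip_width: 0.0424
grasp_force: 7.0
time_s: 19.58
tool_pos: [0.5866, 0.115, 0.0754]
tool_rot: [180.0, 0.2, 90.0]
force: [-0.4, -1.4, 6.3]
grip_width: 0.0424
grasp_force: 6.9
side 0.74 [292.9, 279.5] (array([0.58616016, 0.09230078]), np.float64(0.13881968473663975))
```

The drag works: the beaker moved with the tool and the width did not change. I'll continue.

```bash
python3 -m creep '0 0.003 0 0 0.04;0 0.003 0 0 0.04;0 0.003 0 0 0.04;0 0 0 0 0.04'; python3 -m creep '0 0.003 0 0 0.04;0 0.003 0 0 0.04;0 0 0 0 0.04';  python3 - <<'E'
from h import *
for c in("side","scene"):
    cams.read_camera(c)
    for r in finder.masks_of("beaker",c)[:1]: print(c,r["p"],r["xy"],fit(lambda p:cyl(p[0],p[1],.004,.104,.0255),[.586,.104],{c:r["mask"].astype(float)}))
E
```

```text
time_s: 20.18
tool_pos: [0.5873, 0.1244, 0.0756]
tool_rot: [179.9, 0.1, 90.0]
force: [1.2, 0.2, 5.4]
grip_width: 0.0407
grasp_force: 0.0
time_s: 20.55
tool_pos: [0.5874, 0.1304, 0.0756]
tool_rot: [179.9, 0.1, 90.0]
force: [1.0, -1.8, 6.3]
grip_width: 0.0397
grasp_force: 0.0
side 0.75 [292.9, 280.8] (array([0.58392572, 0.09316766]), np.float64(0.2759119049159818))
scene 0.9 [287.9, 229.8] (array([0.5801827 , 0.09399654]), np.float64(0.16122715752967856))
```

The grip slipped, but the beaker advanced to y of about 0.0935 and is still standing. I'll regrip closer and firmer.

```bash
python3 -m creep '0 0 0 0 0.07;0 0 0 0 0.07;0 0 0 0 0.07;-0.002 -0.009 -0.004 0 0.07;-0.002 -0.009 0 0 0.07;0 0 0 0 0.07' 20; python3 -m creep '0 0 0 0 0.04;0 0 0 0 0.04;0 0 0 0 0.04;0 0 0 0 0.04;0 0 0 0 0.04;0 0 0 0 0.04'; python3 lv.py
```

```text
time_s: 21.5
tool_pos: [0.5832, 0.1128, 0.0717]
tool_rot: [179.9, 0.1, 89.9]
force: [1.0, 0.3, 5.8]
grip_width: 0.0696
grasp_force: 0.1
time_s: 22.25
tool_pos: [0.5832, 0.1128, 0.0717]
tool_rot: [179.9, 0.1, 90.0]
force: [0.3, -0.9, 7.2]
grip_width: 0.0419
grasp_force: 17.6
{'side': (np.float64(0.16), np.float64(0.94), 0.74), 'scene': (np.float64(0.16), np.float64(0.91), 0.64)}
```

The side squeeze sits at the friction limit. The earlier straddle grip was blocked because the carriages touched the wide hand pad. At x = 0.584 they are clear of it, so I'll straddle again here and shift sideways.

```bash
python3 -m creep '0 0 0 0 0.07;0 0 0 0 0.07;0 0.002 0 0 0.07;0 0 0.04 0 0.07;0 0 0.06 0 0.07;0 0 0.06 0 0.087;0 0 0.05 0 0.087;0 -0.01 0.03 -10 0.087' 15; python3 -m creep '0.002 -0.01 0 -10 0.087;0 0 0 -10 0.087;0 0 0 -10 0.087;0 0 0 -10 0.087;0 0 0 -10 0.087;0 0 0 -10 0.087;0 0 0 -10 0.087;0 0 0 -10 0.087'
python3 - <<'E'
from h import *
for c in("side","scene"):
    cams.read_camera(c)
    for r in finder.masks_of("beaker",c)[:1]: print(c,r["p"],r["xy"],fit(lambda p:cyl(p[0],p[1],.004,.104,.0255),[.586,.092],{c:r["mask"].astype(float)}))
E
```

```text
time_s: 23.45
tool_pos: [0.5826, 0.1062, 0.3134]
tool_rot: [179.8, -0.0, 79.8]
force: [0.4, -0.4, 0.0]
grip_width: 0.0858
grasp_force: 0.0
time_s: 24.45
tool_pos: [0.5839, 0.095, 0.3099]
tool_rot: [179.9, 0.0, -0.4]
force: [0.0, 0.2, -1.0]
grip_width: 0.0873
grasp_force: 0.0
side 0.62 [292.2, 276.6] (array([0.58374023, 0.09045117]), np.float64(0.07130488559059989))
scene 0.87 [287.8, 228.3] (array([0.57979382, 0.09516772]), np.float64(0.12654740515063925))
```

```bash
python3 -m creep '-0.001 -0.0015 -0.05 0 0.087;0 0 -0.05 0 0.087;0 0 -0.04 0 0.087;0 0 -0.03 0 0.087;0 0 -0.025 0 0.087;0 0 -0.02 0 0.087;0 0 -0.012 0 0.087;0 0 0 0 0.087' 15; python3 -m creep '0 0 0 0 0.045;0 0 0 0 0.045;0 0 0 0 0.045;0 0 0 0 0.045;0 0 0 0 0.045;0 0 0 0 0.045'; python3 -m creep '0 0.002 0.001 0 0.045;0 0.002 0 0 0.045;0 0 0 0 0.045'
```

```text
time_s: 25.65
tool_pos: [0.5839, 0.0946, 0.0836]
tool_rot: [180.0, -0.1, 0.1]
force: [1.6, -0.3, 5.1]
grip_width: 0.0871
grasp_force: 0.0
time_s: 26.4
tool_pos: [0.5836, 0.0947, 0.0836]
tool_rot: [180.0, -0.1, -0.0]
force: [3.4, -0.7, 5.4]
grip_width: 0.0488
grasp_force: 15.0
time_s: 26.78
tool_pos: [0.5822, 0.0988, 0.0838]
tool_rot: [180.0, 0.1, 0.0]
force: [0.4, -3.2, 2.9]
grip_width: 0.0487
grasp_force: 15.0
```

It moves freely now. I'll shift until the finger meets the bar.

```bash
python3 -m creep '0 0.002 0 0 0.045;0 0.002 0 0 0.045;0 0 0 0 0.045'; python3 -m creep '0 0.002 0 0 0.045;0 0 0 0 0.045'; python3 -m creep '0 0.0015 0 0 0.045;0 0 0 0 0.045'
```

```text
time_s: 27.15
tool_pos: [0.5827, 0.1037, 0.0841]
tool_rot: [-180.0, 0.0, 0.0]
force: [1.4, -0.9, 2.1]
grip_width: 0.0493
grasp_force: 15.0
time_s: 27.4
tool_pos: [0.583, 0.1051, 0.0842]
tool_rot: [-180.0, 0.0, -0.0]
force: [0.8, -2.7, 2.6]
grip_width: 0.0492
grasp_force: 15.0
time_s: 27.65
tool_pos: [0.583, 0.1051, 0.0842]
tool_rot: [179.9, 0.0, -0.1]
force: [0.7, -4.9, 2.2]
grip_width: 0.0491
grasp_force: 15.0
```

```bash
python3 -m creep '0 -0.001 -0.001 0 0.045;0 0 0 0 0.087;0 0 0 0 0.087;0 0 0 0 0.087;0 0 0 0 0.087;0 -0.006 0.04 0 0.087;0 0 0.06 0 0.087;0 0 0.06 0 0.087'; python3 -m creep '0 0.015 0.05 10 0.075;0 0 0.02 10 0.075;0 0 0 10 0.075;0 0 0 10 0.075;0 0 0 10 0.075;0 0 0 10 0.075;0 0 0 10 0.075;0 0 0 10 0.075'; python3 -m creep '0 0 0 10 0.075'
python3 - <<'E'
from h import *
for c in("side","scene"):
    cams.read_camera(c)
    for r in finder.masks_of("beaker",c)[:1]: print(c,r["p"],r["xy"],fit(lambda p:cyl(p[0],p[1],.004,.104,.0255),[.584,.104],{c:r["mask"].astype(float)}))
E
```

```text
time_s: 28.65
tool_pos: [0.5819, 0.1013, 0.2438]
tool_rot: [-179.9, 0.1, 0.1]
force: [0.1, -0.7, 0.8]
grip_width: 0.0869
grasp_force: 0.0
time_s: 29.65
tool_pos: [0.5822, 0.1165, 0.3122]
tool_rot: [-179.9, -0.1, 80.5]
force: [0.1, 1.4, -0.5]
grip_width: 0.0748
grasp_force: 0.0
time_s: 29.78
tool_pos: [0.5822, 0.1165, 0.3122]
tool_rot: [-179.9, -0.1, 90.5]
force: [0.4, -0.3, 0.0]
grip_width: 0.0747
grasp_force: 0.0
side 0.86 [294.1, 280.8] (array([0.58335938, 0.10222656]), np.float64(0.05207526381931175))
scene 0.66 [293.8, 228.0] (array([0.58277863, 0.10222906]), np.float64(0.08648432621456226))
```

```bash
python3 -m creep '0.001 -0.003 -0.05 0 0.075;0 0 -0.05 0 0.075;0 0 -0.04 0 0.075;0 0 -0.03 0 0.075;0 0 -0.025 0 0.075;0 0 -0.02 0 0.075;0 0 -0.012 0 0.075;0 0 0 0 0.075' 8; python3 -m creep '0 -0.001 -0.01 0 0.075;0 0 0 0 0.075'; python3 lv.py;  python3 -m creep '0 0 0 0 0.04;0 0 0 0 0.04;0 0 0 0 0.04;0 0 0 0 0.04;0 0 0 0 0.04;0 0 0 0 0.04'
```

```text
time_s: 30.98
tool_pos: [0.5835, 0.113, 0.0863]
tool_rot: [-179.9, -0.1, 89.9]
force: [-1.7, 2.7, 6.6]
grip_width: 0.0747
grasp_force: 0.7
time_s: 31.22
tool_pos: [0.5844, 0.1131, 0.0774]
tool_rot: [179.9, -0.2, 90.0]
force: [-0.3, 4.6, 6.0]
grip_width: 0.0753
grasp_force: 2.1
{'side': (np.float64(0.18), np.float64(0.96), 0.68), 'scene': (np.float64(0.2), np.float64(0.92), 0.76)}
time_s: 32.17
tool_pos: [0.5846, 0.1127, 0.0781]
tool_rot: [179.9, -0.2, 90.0]
force: [-0.2, 4.2, 7.2]
grip_width: 0.0492
grasp_force: 8.4
```

The grip is now at full diameter (0.0492). I'll pull it a few mm further and re-centre for a solid hold.

```bash
python3 -m creep '0 0.002 0 0 0.04;0 0.003 0 0 0.04;0 0 0 0 0.065;0 0 0 0 0.065;0 -0.005 -0.003 0 0.065;0 0 0 0 0.065' 10; python3 -m creep '0 0 0 0 0.04;0 0 0 0 0.04;0 0 0 0 0.04;0 0 0 0 0.04;0 0 0 0 0.04' 30;  python3 - <<'E'
from h import *
for c in("side","scene"):
    cams.read_camera(c)
    for r in finder.masks_of("beaker",c)[:1]: print(c,r["p"],r["xy"],fit(lambda p:cyl(p[0],p[1],.004,.104,.0255),[.584,.104],{c:r["mask"].astype(float)}))
E
```

```text
time_s: 32.92
tool_pos: [0.5858, 0.1129, 0.0754]
tool_rot: [179.7, -0.2, 90.0]
force: [0.8, 4.2, 5.4]
grip_width: 0.0647
grasp_force: 2.3
time_s: 33.55
tool_pos: [0.5854, 0.1127, 0.0755]
tool_rot: [179.8, -0.2, 90.0]
force: [0.7, 3.5, 5.8]
grip_width: 0.0486
grasp_force: 30.5
side 0.61 [291.5, 279.3] (array([0.5846178 , 0.10035175]), np.float64(0.07386037217434745))
scene 0.89 [292.7, 230.8] (array([0.582625, 0.1025  ]), np.float64(0.22333866307610314))
```

```bash
python3 -m creep '0 0.001 0.008 0 0.04;0 0 0.008 0 0.04;0 0 0.008 0 0.04;0 0 0.002 0 0.04;0 0 0 0 0.04'; python3 -m creep '0 0.008 0 0 0.04;0 0.012 0 0 0.04;0 0.015 0 0 0.04;0 0.015 0 0 0.04;0 0.015 0 0 0.04;0 0.012 0 0 0.04;0 0 0 0 0.04'
python3 - <<'E'
from h import *
im=cams.read_camera("side");cv2.imwrite("pics/s6.png",cv2.resize(im[180:390,180:460,::-1],(800,600),interpolation=cv2.INTER_CUBIC))
E
```

```text
time_s: 34.38
tool_pos: [0.5862, 0.1126, 0.1009]
tool_rot: [179.7, -0.1, 90.0]
force: [5.5, 3.4, 0.9]
grip_width: 0.0485
grasp_force: 32.6
time_s: 35.25
tool_pos: [0.5833, 0.1905, 0.0988]
tool_rot: [-179.9, -0.0, 90.1]
force: [-1.0, -0.8, -2.2]
grip_width: 0.0488
grasp_force: 30.0
```

View pics/s6.png

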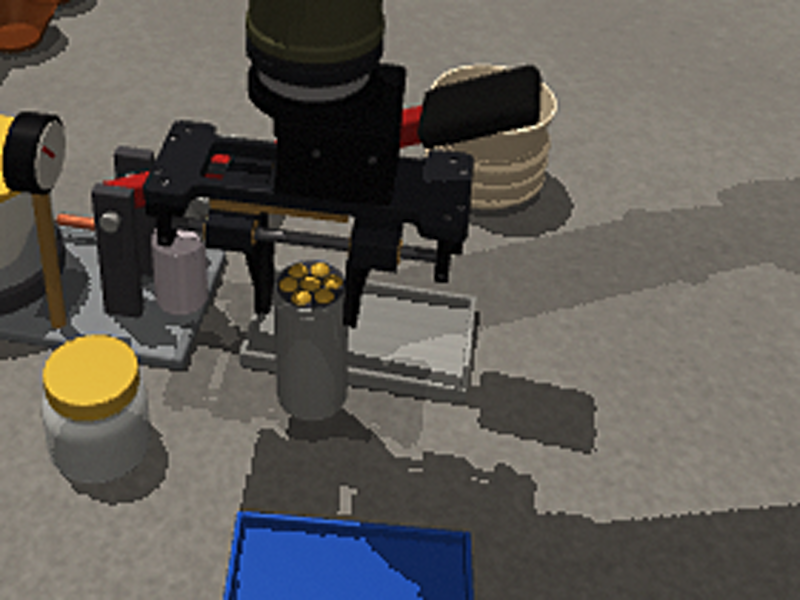

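The beaker hangs upright with its valves in, at (312,350) in the crop, clear of the pan, and the lever is back up. Next I'll carry it to the tray and check its offset from the tool.

```bash
python3 -m creep '-0.006 0.02 0.005 0 0.04;-0.01 0.03 0 0 0.04;-0.01 0.035 0 0 0.04;-0.01 0.03 0 0 0.04;-0.01 0.02 0 0 0.04;-0.006 0.015 0 0 0.04;0 0 0 0 0.04'
python3 - <<'E'
from h import *
o=get_obs();z=o["tool_pos"][2]-.0755+.004;print(o["tool_pos"],z)
for c in("side","scene"):
    cams.read_camera(c)
    for r in finder.masks_of("beaker",c)[:1]: print(c,r["p"],r["xy"],fit(lambda p:cyl(p[0],p[1],z,.104,.0255),[.534,.335],{c:r["mask"].astype(float)}))
E
```

```text
time_s: 36.17
tool_pos: [0.531, 0.3404, 0.1046]
tool_rot: [-180.0, -0.1, 90.1]
force: [-0.5, 0.4, -2.7]
grip_width: 0.0484
grasp_force: 30.0
[0.53102165 0.34041502 0.10457467] 0.03307466813548883
side 0.59 [303.6, 368.7] (array([0.52976696, 0.32848746]), np.float64(0.11497529092937989))
scene 0.61 [336.7, 179.1] (array([0.52774866, 0.33223688]), np.float64(0.1270238788584741))
```

```bash
python3 -m creep '0.002 0.009 0 0 0.04;0 0 -0.01 0 0.04;0 0 -0.008 0 0.04;0 0 -0.005 0 0.04;0 0 -0.002 0 0.04;0 0 0 0 0.04'; python3 -m creep '0 0 -0.002 0 0.04;0 0 0 0 0.04'; python3 -m creep '0 0 -0.0015 0 0.04;0 0 0 0 0.04'
```

```text
time_s: 37.12
tool_pos: [0.534, 0.3474, 0.0792]
tool_rot: [-180.0, 0.0, 90.0]
force: [-0.3, -0.5, -1.8]
grip_width: 0.0484
grasp_force: 30.0
time_s: 37.38
tool_pos: [0.534, 0.3475, 0.0773]
tool_rot: [180.0, 0.0, 90.0]
force: [-0.3, -0.6, -3.7]
grip_width: 0.0484
grasp_force: 30.0
time_s: 37.62
tool_pos: [0.534, 0.3474, 0.0757]
tool_rot: [180.0, 0.0, 90.0]
force: [-0.7, 0.3, -2.5]
grip_width: 0.0487
grasp_force: 30.0
```

```bash
python3 -m creep '0 0 -0.001 0 0.04;0 0 0 0 0.04'; python3 -m creep '0 0 -0.001 0 0.04;0 0 0 0 0.04'; python3 -m creep '0 0 -0.001 0 0.04;0 0 0 0 0.04'
```

```text
time_s: 37.88
tool_pos: [0.534, 0.348, 0.0755]
tool_rot: [180.0, -0.0, 90.0]
force: [-1.0, -0.6, 1.3]
grip_width: 0.0486
grasp_force: 30.0
time_s: 38.12
tool_pos: [0.5341, 0.3484, 0.0754]
tool_rot: [179.9, -0.1, 90.0]
force: [-2.3, 0.2, 5.8]
grip_width: 0.0488
grasp_force: 30.0
time_s: 38.38
tool_pos: [0.5342, 0.3488, 0.0754]
tool_rot: [179.9, -0.1, 90.0]
force: [-3.9, -0.5, 10.8]
grip_width: 0.0479
grasp_force: 30.1
```

Contact is confirmed. I'll relieve it, open, lift away, and then check the placement.

```bash
python3 -m creep '0 0 0.0028 0 0.04;0 0 0 0 0.07;0 0 0 0 0.07;0 0 0 0 0.07;0 0.0 0.03 0 0.07;0 0 0.06 0 0.07;0 0 0.06 0 0.07;0 0 0.05 0 0.07' 20; python3 -m creep '-0.01 -0.04 0.01 0 0;-0.01 -0.05 0 0 0;-0.01 -0.05 0 0 0;-0.01 -0.05 0 0 0;-0.01 -0.04 0 0 0;-0.009 -0.026 0 0 0;0 0 0 0 0'
python3 - <<'E'
from h import *
im=cams.read_camera("side");cv2.imwrite("pics/s7.png",im[:,:,::-1])
for c in("side","scene"):
    cams.read_camera(c)
    for r in finder.masks_of("beaker",c)[:1]: print(c,r["p"],r["xy"],fit(lambda p:cyl(p[0],p[1],.004,.104,.0255),[.534,.34],{c:r["mask"].astype(float)}))
E
python3 lv.py
```

```text
time_s: 39.38
tool_pos: [0.5343, 0.3477, 0.2784]
tool_rot: [179.9, -0.1, 90.0]
force: [1.5, 0.5, 0.2]
grip_width: 0.0703
grasp_force: 0.0
time_s: 40.25
tool_pos: [0.475, 0.0891, 0.2861]
tool_rot: [179.9, 0.0, 89.7]
force: [0.3, 0.1, -0.3]
grip_width: 0.0081
grasp_force: 0.0
side 0.75 [301.5, 382.0] (array([0.53180035, 0.33511508]), np.float64(0.07400820793433652))
scene 0.66 [341.0, 187.7] (array([0.52880096, 0.34034075]), np.float64(0.0569187675070028))
{'side': (np.float64(0.42), np.float64(0.95), 0.73), 'scene': (np.float64(0.43), np.float64(0.93), 0.83)}
```

View pics/s7.png

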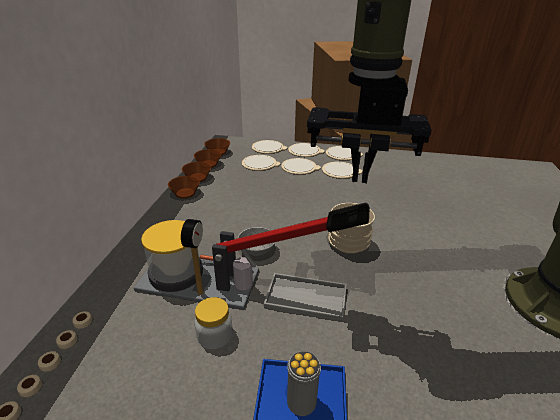

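The beaker stands in the tray at (303,385) with its valves in, the lever is up, and the bystanders have not moved. Now for the first pump stroke.

```bash
python3 -m creep '0 0.003 -0.03 0 0;0 0 -0.03 0 0;0 0 -0.04 0 0;0 0 -0.04 0 0;0 0 -0.04 0 0;0 0 -0.025 0 0;0 0 0 0 0' 20; python3 -m creep '0 0 -0.006 0 0;0 0 -0.003 0 0;0 0 0 0 0'; python3 lv.py
```

```text
time_s: 41.58
tool_pos: [0.4735, 0.0951, 0.08]
tool_rot: [-179.8, -0.0, 90.0]
force: [-6.2, 0.5, 9.2]
grip_width: 0.0002
grasp_force: 4.7
time_s: 41.95
tool_pos: [0.474, 0.0952, 0.0727]
tool_rot: [-179.9, -0.0, 90.0]
force: [-6.4, 1.5, 9.5]
grip_width: 0.0005
grasp_force: 4.9
{'side': (np.float64(-0.1), np.float64(0.97), 0.84), 'scene': (np.float64(-0.09), np.float64(0.94), 0.61)}
```

```bash
python3 -m creep '0 0 -0.006 0 0;0 0 0 0 0'; python3 -m creep '0 0 -0.006 0 0;0 0 0 0 0'; python3 -m creep '0 0 -0.005 0 0;0 0 0 0 0'; python3 lv.py
```

```text
time_s: 42.4
tool_pos: [0.4745, 0.0952, 0.0669]
tool_rot: [-179.9, -0.0, 90.0]
force: [-5.6, 0.0, 9.1]
grip_width: 0.0007
grasp_force: 5.0
time_s: 42.65
tool_pos: [0.4751, 0.0951, 0.0611]
tool_rot: [-180.0, -0.0, 90.0]
force: [-4.4, -0.1, 9.3]
grip_width: 0.0005
grasp_force: 5.1
time_s: 42.9
tool_pos: [0.4756, 0.0951, 0.0564]
tool_rot: [179.9, -0.0, 90.0]
force: [-4.0, 1.0, 10.9]
grip_width: 0.0004
grasp_force: 5.2
{'side': (np.float64(-0.17), np.float64(0.97), 0.74), 'scene': (np.float64(-0.16), np.float64(0.95), 0.95)}
```

```bash
python3 -m creep '0 0 -0.003 0 0;0 0 0 0 0'; python3 -m creep '0 0 -0.003 0 0;0 0 0 0 0'; python3 -m creep '0 0 -0.003 0 0;0 0 0 0 0'; python3 lv.py
```

```text
time_s: 43.35
tool_pos: [0.476, 0.0951, 0.0545]
tool_rot: [179.9, -0.0, 90.0]
force: [-6.0, -0.2, 15.2]
grip_width: 0.0002
grasp_force: 8.2
time_s: 43.6
tool_pos: [0.4761, 0.0952, 0.0535]
tool_rot: [179.9, -0.0, 90.0]
force: [-11.4, -1.2, 29.1]
grip_width: 0.0008
grasp_force: 15.8
time_s: 43.85
tool_pos: [0.4763, 0.0952, 0.0526]
tool_rot: [179.9, 0.0, 90.0]
force: [-17.4, -3.4, 44.7]
grip_width: 0.0008
grasp_force: 23.4
{'side': (np.float64(-0.17), np.float64(0.97), 0.91), 'scene': (np.float64(-0.17), np.float64(0.93), 0.62)}
```

The stop is reached: force jumps at z of about 0.054 and the angle is -0.17. Next is back up and then strokes 2 and 3.

```bash
python3 -m creep '0 0 0.007 0 0;0 0 0.04 0 0;0 0 0.04 0 0;0 0 0.04 0 0;0 0 0.04 0 0;0 0 0.04 0 0;0 0 0 0 0;0 0 0 0 0'; python3 lv.py; python3 -m creep '0 0 -0.03 0 0;0 0 -0.04 0 0;0 0 -0.04 0 0;0 0 -0.04 0 0;0 0 -0.03 0 0;0 0 -0.018 0 0;0 0 -0.004 0 0;0 0 0 0 0'; python3 -m creep '0 0 0 0 0;0 0 0 0 0'; python3 lv.py
```

```text
time_s: 45.05
tool_pos: [0.4748, 0.0945, 0.2523]
tool_rot: [-180.0, 0.0, 90.0]
force: [-0.3, 0.9, -0.8]
grip_width: 0.0002
grasp_force: 0.0
{'side': (np.float64(0.24), np.float64(0.79), 0.66), 'scene': (np.float64(0.43), np.float64(0.94), 0.83)}
time_s: 46.25
tool_pos: [0.4759, 0.0949, 0.0539]
tool_rot: [179.9, -0.0, 90.0]
force: [-8.7, -1.4, 24.7]
grip_width: 0.0001
grasp_force: 12.8
time_s: 46.5
tool_pos: [0.4759, 0.0949, 0.0539]
tool_rot: [179.9, -0.0, 90.0]
force: [-7.1, -1.0, 23.6]
grip_width: 0.0004
grasp_force: 12.6
{'side': (np.float64(-0.17), np.float64(0.98), 0.56), 'scene': (np.float64(-0.17), np.float64(0.94), 0.73)}
```

```bash
python3 -m creep '0 0 0.014 0 0;0 0 0.04 0 0;0 0 0.04 0 0;0 0 0.04 0 0;0 0 0.04 0 0;0 0 0.04 0 0;0 0 0 0 0;0 0 0 0 0'; python3 lv.py; python3 -m creep '0 0 -0.04 0 0;0 0 -0.04 0 0;0 0 -0.04 0 0;0 0 -0.04 0 0;0 0 -0.03 0 0;0 0 -0.02 0 0;0 0 -0.004 0 0;0 0 0 0 0'; python3 -m creep '0 0 0 0 0;0 0 0 0 0'; python3 lv.py; python3 -m creep '0 0 0.014 0 0;0 0 0.04 0 0;0 0 0.04 0 0;0 0 0.04 0 0;0 0 0.04 0 0;0 0 0.05 0 0;0 0 0.03 0 0;0 0 0 0 0'; python3 -m creep '0 0 0 0 0;0 -0.04 0.03 0 0;0 -0.05 0.03 0 0;0 0 0 0 0;0 0 0 0 0;0 0 0 0 0'
python3 lv.py
python3 - <<'E'
from h import *
for c in("side","scene"):
    im=cams.read_camera(c);cv2.imwrite(f"pics/{c}9.png",im[:,:,::-1])
a=cv2.imread("pics/side9.png");b=cv2.imread("pics/scene9.png");cv2.imwrite("pics/fin.png",cv2.resize(np.hstack([a,b]),(800,300)))
for n in("bowls","steel_bowl","pot"):
    for c in("scene","side"):
        r=finder.tip_of(n,c)
        if c=="side" or n!="" : 
            cams.read_camera(c);r=finder.tip_of(n,c);print(n,c,r and r[0]["xy"])
E
```

```text
time_s: 47.7
tool_pos: [0.4745, 0.0943, 0.2634]
tool_rot: [-179.9, 0.0, 90.0]
force: [0.2, -1.4, -0.2]
grip_width: 0.0004
grasp_force: 0.0
{'side': (np.float64(0.42), np.float64(0.95), 0.73), 'scene': (np.float64(0.43), np.float64(0.93), 0.61)}
time_s: 48.9
tool_pos: [0.4758, 0.0949, 0.0538]
tool_rot: [179.9, -0.0, 90.0]
force: [-8.7, -1.6, 26.0]
grip_width: 0.0006
grasp_force: 12.9
time_s: 49.15
tool_pos: [0.4758, 0.0949, 0.0538]
tool_rot: [179.9, -0.0, 90.0]
force: [-7.7, -1.4, 24.2]
grip_width: 0.0
grasp_force: 12.7
{'side': (np.float64(-0.17), np.float64(0.96), 0.64), 'scene': (np.float64(-0.17), np.float64(0.94), 0.93)}
time_s: 50.35
tool_pos: [0.4761, 0.0948, 0.3066]
tool_rot: [179.8, -0.0, 90.0]
force: [-0.1, 0.6, -0.7]
grip_width: 0.0001
grasp_force: 0.0
time_s: 51.1
tool_pos: [0.4745, 0.0058, 0.363]
tool_rot: [-179.8, -0.0, 90.1]
force: [0.0, 0.0, -0.8]
grip_width: 0.0006
grasp_force: 0.0
{'side': (np.float64(0.42), np.float64(0.96), 0.88), 'scene': (np.float64(0.43), np.float64(0.93), 0.57)}
bowls scene [190.9, 262.6]
bowls side [347.9, 241.7]
steel_bowl scene [275.2, 297.6]
steel_bowl side [261.8, 246.6]
pot scene [362.3, 253.0]
pot side [215.6, 336.0]
```

View pics/fin.png

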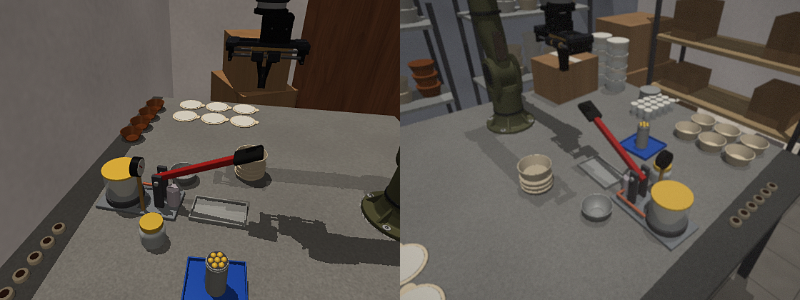

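The final pictures show the beaker standing in the tray ((215,275) on the left, (643,135) on the right). The lever is up, and the bowls and pot are where they were.

```bash
python3 -c "
from cell import ticket
print(ticket.sign_off())"
```

```text
the job is handed in; nothing more can be done
None
```

The job is handed in at about 51 s: the beaker stands upright in the blue tray with its valves in, the lever was pumped three times to its stop and left up, and the bowls and pot show no visible movement.

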